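Lengthen the egg turner's telescopic stop bar by one hole

TASK

The telescopic bar above the tilted egg tray must be one hole longer for a wider tray. Press its spring button flush and slide the steel outer sleeve outward, away from the white bracket, until the button springs fully out again in the very next hole; then let go. Leave the bowl, the jar and the screwdriver where they are.

Things in the scene. Friction and masses are not known exactly. Their poses are not given: they have to be found in the camera images.
- turner: Egg turner fixed to the bench: white stand, footprint 240 x 360 mm, with a white 15-cup egg tray (240 x 340 mm) rising away from the robot at 28 degrees to 148 mm above the bench. Origin: centre of the stand, on the bench; x level, toward the tray's high edge; y along the telescopic bar, outward; z up. A white bracket (56 mm wide, 10 thick) at y = -183 mm holds the bar's inner tube.
- bar_axis (a point): Fixed point on the bar's level centre line, in line with the button, 174 mm above the bench and 70 mm from the tray surface measured square to it (cups stand 14 mm above the tray; fingers may reach 50 mm past the centre line). Axes as turner. The bar: a fixed 24 x 16 mm aluminium inner tube inside the sliding sleeve; the bracket holds its -y end, the other end is free.
- start_hole (a point): Centre of the 14 mm hole the button stands in at the start, on the sleeve's outer face, 15 mm from the bar's centre line; moves with the sleeve. x: square out of this face, the way the button points, up and away from the robot, 28 degrees above level. y: along the bar, outward. z: square to the tray, up and toward the robot, 28 degrees from vertical: fingers come in along -z and pinch along x.
- next_hole (a point): Centre of the next hole, on the same face of the sleeve, 40 mm from start_hole toward the bracket; same axes, moves with the sleeve. The sleeve: steel box tube, 30 mm along x by 22 mm along z, wall 2 mm, from 100 mm on the bracket side of start_hole to 115 mm on its outer side, where a black end plate (34 x 8 x 60 mm) hangs toward the tray. Four holes 40 mm apart, two of them on the bracket side.
- button_tip (a point): Tip of the domed steel spring button, 12 mm diameter, standing 7 mm proud of the sleeve's face. It goes in along its -x and never moves along the bar. Same axes as start_hole. Pinching the sleeve between this face and the one opposite (30 mm apart, 37 mm with the button), over the button, presses it flush; the pads then carry the sleeve along.
- sleeve (a joint): Sleeve travel outward, m: about 0 at the start hole, 0.040 at the next, 0.080 one too far; range -0.042 to 0.082; 1 mm play in a hole. Locked while the button is out. With the button flush, a push of about 10 N along the bar wedges its dome under the wall, which holds it down (sliding takes about 4 N) until the next hole, where it springs out by itself and locks.
- button (a joint): How far the button is pressed in, m: 0 fully out, 0.007 flush with the sleeve's face, about 0.009 when under the wall between two holes, 0.012 at most. Spring: 3 N at the start of travel, 6 N at flush.
- bowl: Bystander: magenta plastic bowl, 120 mm across, 50 mm high, loose. Origin: centre of its underside.
- jar: Bystander: lidded glass jar, 64 mm across, 85 mm high, loose. Origin: centre of its underside.
- screwdriver: Bystander: screwdriver lying on the bench, about 160 mm long, loose. Origin: under its middle; x along it, toward the blade.

How it is judged:
By the outcome, as a careful person would: the job done as asked, in the order asked, and still so for the second after the job is handed in, with the robot touching nothing.
It also fails if it takes over 32 s, if anything falls off the work surface, if the arm or the gripper's body presses on something with over 40 N, if the wrist force passes 120 N, or if a joint passes its speed limit or range.

ROBOT

A 6-joint arm with a two-finger parallel gripper is mounted at the origin on the work surface. World frame = base frame: x ahead of the robot, y to its left, z up, the work surface at z = 0. Lengths are in m, angles in rad, forces in N, time in s.
With the tool pointing down it reaches from about 0.35 to 0.975 m from the base axis. Payload 7.1 kg.
Tool frame: the origin (TCP) lies between the finger pads; the fingertips stand 8 mm ahead of it and the grasp point (between the pads) lies 11 mm behind it; z points along the fingers, y is the line along which they close (so a half turn about z gives the same grasp; the last joint's range is limited). The gripper opens to 88 mm and grips with 3 to 60 N. Pads are 20 mm wide; open, the fingers measure 115 mm over their backs; the gripper's body (75 mm by 178 mm) begins 61 mm behind the grasp point.
Start: joints at [1.194, 0.423, 1.63, -0, 1.089, -0.019], TCP at [0.219, 0.585, 0.231] pointing down, gripper open.
Joint ranges: [-3, 3], [-0.9, 2.11], [0.09, 2.58], [-1.31, 4.45], [0.11, 2.69], [-2.54, 2.54]. Speed limits (rad/s): [2.39, 2.39, 3.01, 3.14, 3.14, 3.14].

INTERFACE

Orientations are given as a rotation vector (axis times angle).
In Python, from bench import bot gives the robot as it stands.
- The arm moves only by the shell command python3 -m handwheel 'ROWS' [FORCE]. ROWS is JSON, a list that holds one entry, the list of rows, each a list of 7 numbers: the turn, a rotation vector about the tool's x, y, z in degrees, then the shift along the tool's x, y, z in cm, then the finger opening in cm, from 0 to 8.78. A call has 1 to 20 rows; each row shifts and turns the commanded pose from where the row before left it, along the tool's axes as they then stand; what a row does not reach is not made up. A row lasts 1/10 s, in which the tool goes at most 50 mm and 8.59 degrees, less where a joint would pass 70% of its speed; a pose out of reach is approached as far as the arm can. A call is refused whole if a number of a shift passes 5 or a number of a turn 8.59, either way. A call with a gripper value outside its range is refused whole. The fingers move at their own pace and stop on an object; FORCE is the grip in N (left out, the last holds). Time passes only in rows, so rows that do not move let the fingers close. It gives the time, the measured TCP pose, the force, the opening and the grip force at its end, in the units of the state.
- bot.sense(): the state, without advancing time (a new reading comes with each control period).
- bot.get_image(name): name is "scene" or "top" or "wrist"; returns a dict with "image" (400x640x3 uint8, red, green, blue), "depth" (400x640 float32, m along the optical axis (not along the pixel's ray), 0 where there is no reading), "camera_matrix" (3x3 intrinsics, pixels), "camera_from_world" (4x4, takes a point from world to camera coordinates); the wrist camera has in their place "T_tool_cam" (4x4, takes a point from camera to tool coordinates, whose origin is the TCP and whose axes are the flange's). Camera axes: x right, y down, z forward; pixel columns grow to the right and rows downward; lengths in m; the calibration is good to about 2 mm. A picture is of the moment at which its call begins: read the wrist's pose just before it.
- bot.hand_in(): hands the job in; it is judged then, once.
The state is a dict: "time_s": time; "joint_pos": joint angles; "joint_vel": joint speeds; "joint_efforts": joint torques, N m; "position": TCP position; "tool_rot": TCP orientation; "ft_force": force on the tool from outside, world axes, zero at the start; "torque": the same for the moment, N m; "grip_width": finger opening in m; "finger_force": force on a finger pad.
Only numpy, scipy, OpenCV 4.12 (cv2) and the standard library are available. Lean on these libraries where they do the work, as an engineer would, in place of code of your own. Each camera call takes 0.05 s, during which the arm holds its last target. There are 200 camera calls.

## Working session

There is one attempt and no reset: what is moved stays moved. The work goes in short steps, Python scripts to look and compute and a shell command to move; the robot and the scene stay as the last step left them, time stands still between calls to the robot, and variables do not carry over. Pictures are saved under pics/ and viewed, at most 10 in all, crops included, and the job is handed in when it is done.

```bash
ls; mkdir -p pics
python3 - <<'E'
from bench import bot
import cv2,numpy as np
s=bot.sense();print({k:np.round(v,3).tolist() for k,v in s.items()})
for n in("scene","top"):
    d=bot.get_image(n);cv2.imwrite(f"pics/{n}0.png",d["image"][:,:,::-1]);np.savez(f"{n}0.npz",**d)
    print(n,d["camera_matrix"].round(1).tolist(),d["camera_from_world"].round(3).tolist(),(d["depth"]>0).mean())
E
```

```text
pics
{'time_s': 0.0, 'joint_pos': [1.194, 0.424, 1.631, 0.0, 1.089, -0.019], 'joint_vel': [-0.0, 0.002, -0.002, -0.0, -0.001, 0.002], 'joint_efforts': [0.001, -54.462, -27.367, 0.064, 0.023, -0.0], 'position': [0.219, 0.585, 0.23], 'tool_rot': [-0.559, -3.091, 0.002], 'ft_force': [0.214, 0.127, -0.401], 'torque': [0.02, -0.05, -0.013], 'finger_force': 0.0, 'grip_width': 0.088}
scene [[370.3, 0.0, 320.9], [0.0, 370.3, 204.4], [0.0, 0.0, 1.0]] [[0.282, 0.959, -0.013, -0.13], [0.552, -0.174, -0.816, -0.174], [-0.785, 0.223, -0.578, 1.549], [0.0, 0.0, 0.0, 1.0]] 0.99486328125
top [[496.6, 0.0, 315.1], [0.0, 496.6, 205.0], [0.0, 0.0, 1.0]] [[0.003, -1.0, 0.011, -0.013], [-0.983, -0.005, -0.183, 0.562], [0.183, -0.01, -0.983, 1.691], [0.0, 0.0, 0.0, 1.0]] 0.99619140625
```

View pics/scene0.png

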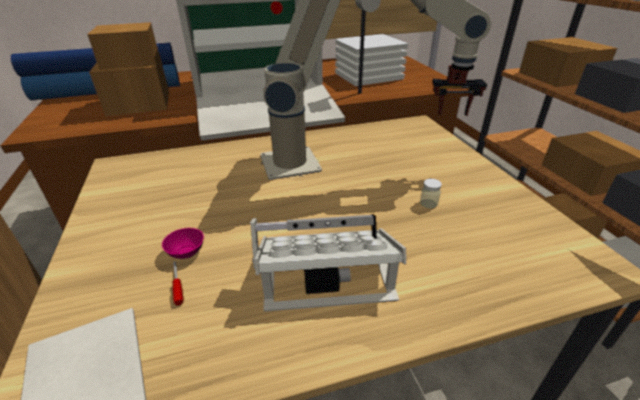

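View pics/top0.png

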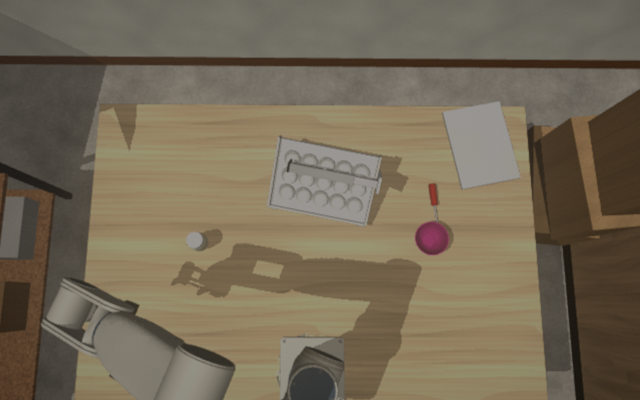

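Scene view: bar from the bracket at about (254,228) to the black plate at (375,228), with holes facing this camera. Top view: the bar runs from (288,165) to (380,183), jar at (197,241), bowl at (432,238). I'll enlarge the bar in both.

Run:
```python
import cv2,numpy as np
a=np.load("scene0.npz")["image"][205:260,245:395,::-1];b=np.load("top0.npz")["image"][130:230,262:392,::-1]
a=cv2.resize(a,(750,275),interpolation=2);b=cv2.resize(b[20:75],None,fx=5.77,fy=5.77,interpolation=2)
cv2.imwrite("pics/crop.png",np.vstack([a,b[:,:750]]));print(b.shape)
```

```text
(317, 750, 3)
```

View pics/crop.png

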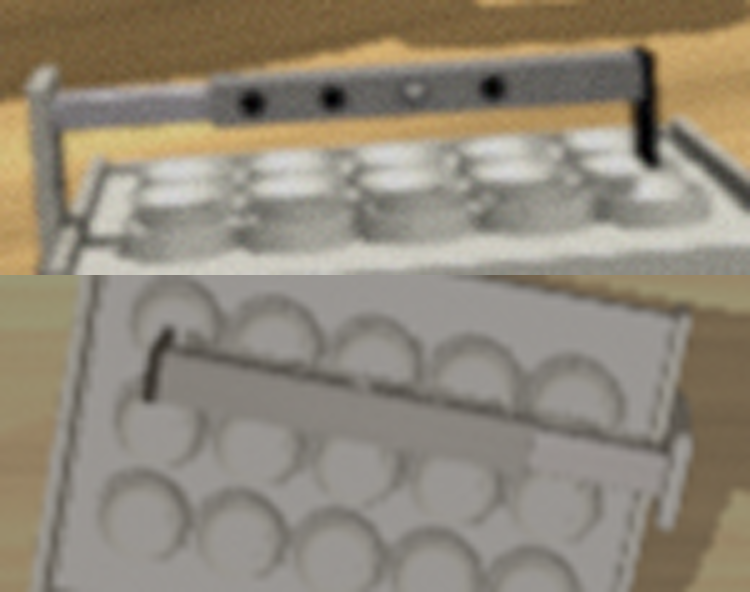

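Crop: holes at (252,102), (332,98) and (492,87), button tip at (414,91), which is the third position from the bracket. The holes are in known planes, so I'll cast rays.

```bash
cat > h.py <<'E'
import numpy as np
from scipy.spatial.transform import Rotation as R
t=np.radians(28)
def ray(d,u,v):
    M=d["camera_from_world"];K=d["camera_matrix"]
    r=M[:3,:3].T@np.linalg.solve(K,[u,v,1]);return -M[:3,:3].T@M[:3,3],r
def onz(d,u,v,z):
    o,r=ray(d,u,v);return o+r*(z-o[2])/r[2]
def axes(y):
    y=np.array([y[0],y[1],0]);y/=np.linalg.norm(y);xl=np.array([y[1],-y[0],0]);k=np.array([0,0,1])
    return np.cos(t)*xl+np.sin(t)*k, y, -np.sin(t)*xl+np.cos(t)*k
def delta(goal,Rg,s):
    Rt=R.from_rotvec(s["tool_rot"]);
    print("turn deg",np.degrees((Rt.inv()*R.from_matrix(Rg)).as_rotvec()).round(2),"shift cm tool",(Rt.inv().apply(goal-s["position"])*100).round(2),"in goal axes",(Rg.T@(goal-s["position"])*100).round(2))
E
python3 - <<'E'
from h import *
from bench import bot
S=dict(np.load("scene0.npz"));T=dict(np.load("top0.npz"))
px=lambda u,v:(245+(u+.5)/5-.5,205+(v+.5)/5-.5)
tx=lambda u,v:(262+(u+.5)/5.77-.5,150+(v-275+.5)/5.77-.5)
H=[onz(S,*px(*p),.181) for p in[(252,102),(332,98),(492,87)]]
B=onz(S,*px(414,91),.1843)
for h in H:print(h.round(4))
print("gaps",np.linalg.norm(H[1]-H[0]),np.linalg.norm(H[2]-H[1]),"tip",B)
# top: ends of far upper edge of bar: corner at x_h+15,z_h+11
z=.174+.015*np.sin(t)+.011*np.cos(t)
e=[onz(T,*tx(*p),z) for p in[(175,345),(535,408),(650,445)]];print("edge",np.round(e,4))
bt=onz(T,*tx(365,383),.1843);print("tip top",bt)
for y in (H[2]-H[0],e[0]-e[1],e[0]-e[2]):
    X,Y,Z=axes(y);print("yaw",np.degrees(np.arctan2(-y[0],y[1])), "axis pt from tip S",(B-.022*X).round(4),"T",(bt-.022*X).round(4),"edge: perp",[(X@(q-B)).round(4) for q in e])
E
```

```text
[ 0.6388 -0.1165  0.181 ]
[ 0.6475 -0.0778  0.181 ]
[0.6629 0.0008 0.181 ]
gaps 0.03965819541184883 0.08007869380046696 tip [ 0.65834367 -0.038545    0.1843    ]
edge [[ 0.6798  0.0674  0.1908]
 [ 0.6442 -0.1368  0.1908]
 [ 0.623  -0.2016  0.1908]]
tip top [ 0.65990491 -0.04068812  0.1843    ]
yaw -11.606217949072919 axis pt from tip S [ 0.6393 -0.0346  0.174 ] T [ 0.6409 -0.0368  0.174 ] edge: perp [np.float64(0.0028), np.float64(0.0082), np.float64(0.0015)]
yaw -9.897279969956438 axis pt from tip S [ 0.6392 -0.0352  0.174 ] T [ 0.6408 -0.0373  0.174 ] edge: perp [np.float64(0.0056), np.float64(0.0056), np.float64(-0.0029)]
yaw -11.917740140228307 axis pt from tip S [ 0.6393 -0.0345  0.174 ] T [ 0.6409 -0.0367  0.174 ] edge: perp [np.float64(0.0023), np.float64(0.0087), np.float64(0.0023)]
```

Run:
```python
from h import *
from bench import bot
yw=np.radians(-11.5);X,Y,Z=axes([-np.sin(yw),np.cos(yw)]);Rg=np.c_[Y,X,-Z]
A=np.array([.640,-.0355,.174]);s=bot.sense()
delta(A+(.12-.011)*Z,Rg,s);print(A+.109*Z)
```

```text
turn deg [-23.2  -19.71  79.28] shift cm tool [-56.14 -44.17  -3.97] in goal axes [-52.41  44.75  19.24]
[ 0.5898549  -0.02529786  0.27024129]
```

```bash
python3 -m handwheel '[[[-2.32,-1.97,7.93,0,0,0,8.78],[-2.32,-1.97,7.93,0,0,0,8.78],[-2.32,-1.97,7.93,0,0,0,8.78],[-2.32,-1.97,7.93,0,0,0,8.78],[-2.32,-1.97,7.93,0,0,0,8.78],[-2.32,-1.97,7.93,0,0,0,8.78],[-2.32,-1.97,7.93,0,0,0,8.78],[-2.32,-1.97,7.93,0,0,0,8.78],[-2.32,-1.97,7.93,0,0,0,8.78],[-2.32,-1.97,7.93,0,0,0,8.78]]]' 25
python3 -m handwheel '[[[0,0,0,-2.9,2.5,1.07,8.78],[0,0,0,-2.9,2.5,1.07,8.78],[0,0,0,-2.9,2.5,1.07,8.78],[0,0,0,-2.9,2.5,1.07,8.78],[0,0,0,-2.9,2.5,1.07,8.78],[0,0,0,-2.9,2.5,1.07,8.78],[0,0,0,-2.9,2.5,1.07,8.78],[0,0,0,-2.9,2.5,1.07,8.78],[0,0,0,-2.9,2.5,1.07,8.78],[0,0,0,-2.9,2.5,1.07,8.78],[0,0,0,-2.9,2.5,1.07,8.78],[0,0,0,-2.9,2.5,1.07,8.78],[0,0,0,-2.9,2.5,1.07,8.78],[0,0,0,-2.9,2.5,1.07,8.78],[0,0,0,-2.9,2.5,1.07,8.78],[0,0,0,-2.9,2.5,1.07,8.78],[0,0,0,-2.9,2.5,1.07,8.78],[0,0,0,-2.9,2.5,1.07,8.78],[0,0,0,0,0,0,8.78],[0,0,0,0,0,0,8.78]]]' 25
python3 - <<'E'
from h import *
from bench import bot
import cv2
yw=np.radians(-11.5);X,Y,Z=axes([-np.sin(yw),np.cos(yw)]);Rg=np.c_[Y,X,-Z]
A=np.array([.640,-.0355,.174]);s=bot.sense();delta(A+.109*Z,Rg,s);print(s["time_s"],np.round(s["joint_pos"],2))
d=bot.get_image("wrist");np.savez("w1.npz",pos=s["position"],rot=s["tool_rot"],**d);cv2.imwrite("pics/w1.png",d["image"][:,:,::-1]);print(d["T_tool_cam"].round(3).tolist(),d["camera_matrix"][0])
E
```

```text
time_s: 1.1
position: [0.2186, 0.5851, 0.2304]
tool_rot: [2.119, 1.72, 0.434]
ft_force: [-0.5, 0.2, 0.2]
grip_width: 0.0879
finger_force: 0.0
time_s: 3.1
position: [0.5922, -0.0243, 0.2705]
tool_rot: [2.118, 1.726, 0.431]
ft_force: [0.2, 1.2, -0.3]
grip_width: 0.0879
finger_force: 0.0
turn deg [-0.07 -0.   -0.17] shift cm tool [-0.14 -0.2  -0.07] in goal axes [-0.14 -0.2  -0.07]
3.1 [-0.02  0.16  1.99 -0.17  0.52  0.32]
[[-0.001, -0.965, -0.261, 0.071], [1.0, -0.001, 0.001, 0.001], [-0.001, -0.261, 0.965, -0.154], [0.0, 0.0, 0.0, 1.0]] [359.41835906   0.         321.39016337]
```

View pics/w1.png

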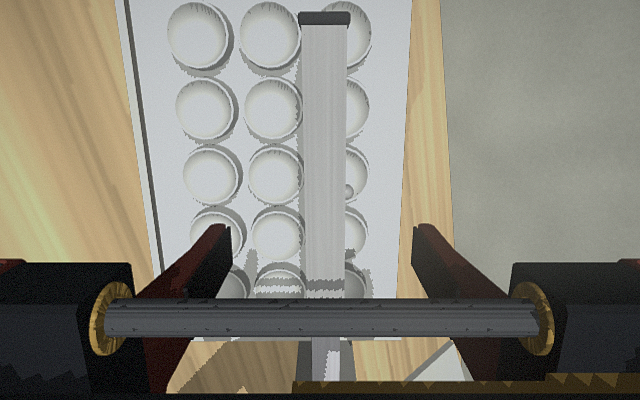

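The wrist view shows the bar between columns ~303 and 347, the end plate at row 18, and the button bump at (349,191). I'll measure these in tool axes.

```bash
python3 - <<'E'
from h import *
import cv2
w=np.load("w1.npz");K=w["camera_matrix"];T=w["T_tool_cam"];g=cv2.cvtColor(w["image"],6).astype(float);D=w["depth"]
def at(u,v,z):
    r=T[:3,:3]@np.linalg.solve(K,[u,v,1]);return T[:3,3]+r*(z-T[2,3])/r[2]
def dep(u,v):
    return (T@np.r_[np.linalg.solve(K,[u,v,1])*D[v,u],1])[:3]
for v in(50,100,150,220,260):print(v,"axis-depth",[ (dep(u,v)*1e3).round(1).tolist() for u in(312,325,338)])
D0=np.median([dep(u,v)[2] for v in range(60,260,10) for u in(315,325,335)]);print("top z",D0)
for v in range(40,281,30):
    m=[dep(u,v)[2]<D0+.012 for u in range(280,375)];c=np.flatnonzero(m)+280
    if len(c):print(v,c.min(),c.max(),[(at(q,v,D0)*1e3).round(1)[:2].tolist() for q in(c.min()-.5,c.max()+.5)])
a=(D[175:210,343:360]*1e3).astype(int);print(a[::3])
print("tip",at(349,191,D0+.011),at(353,191,D0+.011))
E
python3 - <<'E'
import numpy as np,cv2
w=np.load("w1.npz");cv2.imwrite("pics/w1b.png",cv2.resize(w["image"][160:290,290:380,::-1],None,fx=4.4,fy=4.4,interpolation=2))
E
```

```text
50 axis-depth [[98.6, -5.1, 97.5], [98.9, 3.5, 100.0], [98.8, 12.0, 99.3]]
100 axis-depth [[66.7, -5.4, 99.6], [66.7, 3.5, 99.6], [66.7, 12.4, 99.5]]
150 axis-depth [[32.4, -5.6, 99.1], [32.7, 3.5, 97.0], [32.4, 12.8, 99.1]]
220 axis-depth [[-20.2, -6.0, 99.4], [-20.3, 3.7, 99.5], [-20.0, 13.4, 98.6]]
260 axis-depth [[-52.5, -6.3, 98.5], [-52.8, 3.7, 99.2], [-53.0, 13.8, 99.5]]
top z 0.09871103370160629
40 301 346 [[104.9, -12.6], [104.8, 17.5]]
70 302 346 [[86.2, -12.2], [86.2, 17.8]]
100 292 346 [[66.8, -19.4], [66.7, 18.2]]
130 303 345 [[46.5, -12.2], [46.4, 17.8]]
160 304 345 [[25.3, -11.7], [25.3, 18.2]]
190 304 353 [[3.2, -12.0], [3.1, 24.4]]
220 305 344 [[-20.0, -11.6], [-20.0, 18.2]]
250 306 344 [[-44.2, -11.2], [-44.3, 18.6]]
280 293 344 [[-69.6, -21.6], [-69.7, 19.0]]
[[258 258 258 340 339 339 339 338 338 339 338 337 337 337 337 336 336]
 [259 259 260 340 340 340 340 339 339 339 338 338 337 338 337 337 336]
 [260 260   0 341 340 340 338 339 340 340 339 339 338 336 337 337 337]
 [261 261 261 272 270 272 339 341 338 339 339 338 338 338 337 337 335]
 [261 262 260 269 269 268 269 270 271 272 338 337 337 335 336 337 335]
 [260 262 262 267 266 267 269 269 268 269 271 338 336 335 335 334 334]
 [261 262 262 267 267 267 268 268 268 269 272 335 333 334 333 332 333]
 [262 262 263 269 269 269 269 270 270 335 334 334 332 334 332 333 347]
 [264 263 264 271 334 335 334 333 334 333 335 332 350 347 349 348 349]
 [263 263 335 335 348 350 348 350 349 350 348 349 350 347 349 348 348]
 [263 265 348 349 350 349 350 350 351 349 349 350 349 350 349 350 349]
 [264 264 342 341 342 342 345 346 346 348 348 350 350 350 352 350 351]]
tip [-0.00061065  0.02200718  0.10971103] [-0.00061367  0.02505147  0.10971103]
```

View pics/w1b.png

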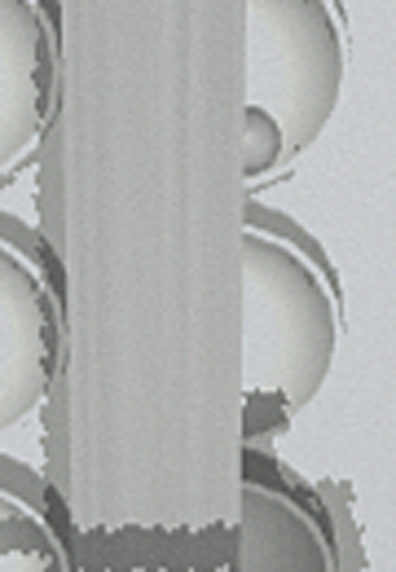

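The bar centre is 3.1 mm to +y of the tool, it's rotated -0.48°, and the button is in line along x. Correcting, then descending.

```bash
python3 -m handwheel '[[[0,0,-0.48,0,0.31,0,8.78],[0,0,0,0,0,1.5,8.78],[0,0,0,0,0,1.5,8.78],[0,0,0,0,0,1.5,8.78],[0,0,0,0,0,1.5,8.78],[0,0,0,0,0,1.5,8.78],[0,0,0,0,0,1.5,8.78],[0,0,0,0,0,1.5,8.78],[0,0,0,0,0,1.5,8.78],[0,0,0,0,0,0,8.78],[0,0,0,0,0,0,8.78]]]' 25
python3 - <<'E'
from bench import bot
import cv2,numpy as np
s=bot.sense();d=bot.get_image("wrist");np.savez("w2.npz",pos=s["position"],rot=s["tool_rot"],**d)
e=bot.get_image("scene")["image"][175:275,245:395,::-1]
cv2.imwrite("pics/w2.png",np.vstack([cv2.resize(d["image"][:,:,::-1],(480,300)),cv2.resize(e,(480,300),interpolation=2)]))
E
```

```text
time_s: 4.25
position: [0.65, -0.0347, 0.1653]
tool_rot: [2.109, 1.738, 0.428]
ft_force: [0.1, -0.1, 0.7]
grip_width: 0.0881
finger_force: 0.0
```

View pics/w2.png

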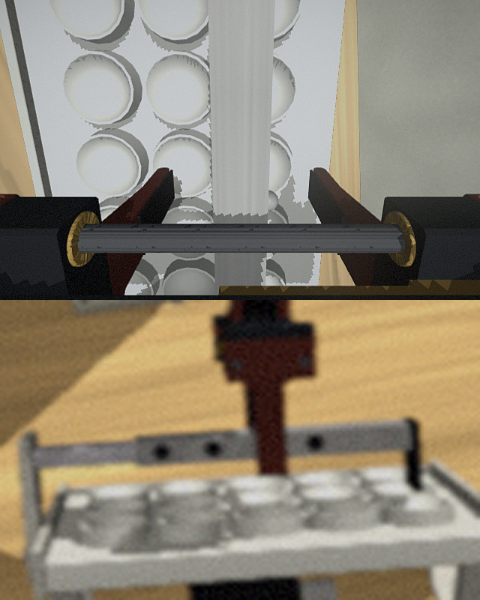

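The fingers straddle the bar with the button between them: wrist tip near (272,200) in the halved view, and the outer finger covers the button in the scene view. A quick check of the alignment along the bar.

Run:
```python
import numpy as np
w=np.load("w2.npz");K=w["camera_matrix"];T=w["T_tool_cam"];D=w["depth"]
v,u=np.mgrid[240:300,280:400];P=np.linalg.solve(K,np.stack([u.ravel(),v.ravel(),np.ones(u.size)]))*D[240:300,280:400].ravel()
P=(T[:3,:3]@P+T[:3,3:])*1e3;P=P.T
top=P[(abs(P[:,2]+22)<4)&(abs(P[:,1])<25)];print("bar y",np.percentile(top[:,1],[1,50,99]).round(1),"z",np.median(top[:,2]).round(1))
b=P[(P[:,1]>16)&(P[:,1]<26)&(P[:,2]>-19)&(P[:,2]<0)];print(len(b),np.percentile(b,[2,50,98],axis=0).round(1))
```

```text
bar y [-14.1   0.7  15.2] z -21.6
283 [[ -6.1  16.4 -16.9]
 [ -0.5  18.6 -14.8]
 [  3.2  21.9  -9.8]]
```

```bash
python3 -m handwheel '[[[0,0,0,-0.03,0.04,0,2.5],[0,0,0,0,0,0,2.5],[0,0,0,0,0,0,2.5],[0,0,0,0,0,0,2.5],[0,0,0,0,0,0,2.5],[0,0,0,0,0,0,2.5],[0,0,0,0,0,0,2.5],[0,0,0,0,0,0,2.5],[0,0,0,0,0,0,2.5],[0,0,0,0,0,0,2.5]]]' 30
```

```text
time_s: 5.35
position: [0.6492, -0.0353, 0.166]
tool_rot: [2.11, 1.737, 0.427]
ft_force: [-5.5, 1.5, 2.6]
grip_width: 0.0298
finger_force: 30.0
```

Opening is 29.8 mm, so the button is flush. Sliding outward.

```bash
python3 -m handwheel '[[[0,0,0,0.3,0,0,2.5],[0,0,0,0.3,0,0,2.5],[0,0,0,0.3,0,0,2.5],[0,0,0,0.3,0,0,2.5],[0,0,0,0.3,0,0,2.5],[0,0,0,0.3,0,0,2.5],[0,0,0,0.2,0,0,2.5],[0,0,0,0,0,0,2.5]]]' 30
python3 - <<'E'
from bench import bot
import cv2,numpy as np
e=bot.get_image("scene")["image"][175:275,245:395,::-1]
cv2.imwrite("pics/s3.png",cv2.resize(e,(750,500),interpolation=2))
E
```

```text
time_s: 6.15
position: [0.653, -0.016, 0.1659]
tool_rot: [2.11, 1.737, 0.426]
ft_force: [-4.5, -0.5, 1.3]
grip_width: 0.0299
finger_force: 30.0
```

View pics/s3.png

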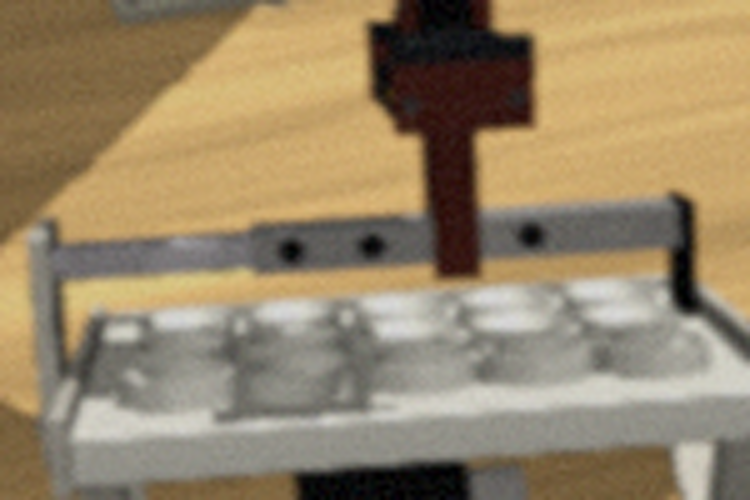

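The sleeve has moved about 20 mm: the first hole went from column 252 to 291, at 80 px per 40 mm. Continuing another 20.5 mm, slowly at the end.

```bash
python3 -m handwheel '[[[0,0,0,0.3,0,0,2.5],[0,0,0,0.3,0,0,2.5],[0,0,0,0.3,0,0,2.5],[0,0,0,0.3,0,0,2.5],[0,0,0,0.3,0,0,2.5],[0,0,0,0.2,0,0,2.5],[0,0,0,0.1,0,0,2.5],[0,0,0,0.1,0,0,2.5],[0,0,0,0.1,0,0,2.5],[0,0,0,0.05,0,0,2.5],[0,0,0,0,0,0,2.5],[0,0,0,0,0,0,2.5]]]' 30
python3 - <<'E'
from bench import bot
import cv2,numpy as np
e=bot.get_image("scene")["image"][175:275,245:395,::-1]
cv2.imwrite("pics/s4.png",cv2.resize(e,(750,500),interpolation=2))
E
```

```text
time_s: 7.4
position: [0.657, 0.004, 0.1659]
tool_rot: [2.11, 1.737, 0.427]
ft_force: [-5.7, 0.2, 3.5]
grip_width: 0.0299
finger_force: 30.0
```

View pics/s4.png

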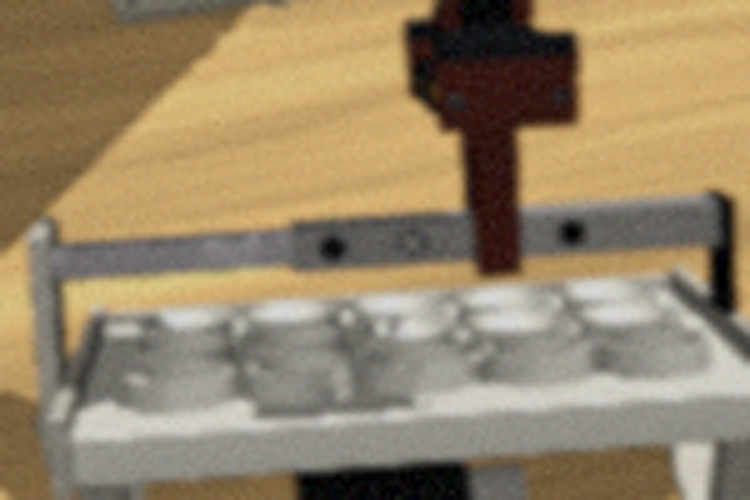

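The button shows in the next hole at (413,241). It looks darker than at the start, so it may not be fully out. I'll nudge outward a little to test the lock.

```bash
python3 -m handwheel '[[[0,0,0,0.05,0,0,2.5],[0,0,0,0,0,0,2.5]]]' 30; python3 -m handwheel '[[[0,0,0,0.05,0,0,2.5],[0,0,0,0,0,0,2.5]]]' 30
python3 - <<'E'
from bench import bot
import cv2,numpy as np
e=bot.get_image("scene")["image"]
f=e[205:245,300:360,::-1]
cv2.imwrite("pics/s5.png",cv2.resize(f,None,fx=10,fy=10,interpolation=2))
p=e[215:232,318:338].astype(int).mean(2).astype(int);print(p[2:15])
print(np.load("scene0.npz")["image"][215:232,318:338].mean(2).astype(int)[2:15])
E
```

```text
time_s: 7.65
position: [0.6571, 0.0045, 0.1659]
tool_rot: [2.11, 1.737, 0.426]
ft_force: [-5.9, -0.7, 3.2]
grip_width: 0.0299
finger_force: 30.0
time_s: 7.85
position: [0.6572, 0.0049, 0.1659]
tool_rot: [2.11, 1.737, 0.426]
ft_force: [-5.3, -1.3, 3.6]
grip_width: 0.0299
finger_force: 30.0
[[152 148 154 147 146 134 139 135 131 128 128 121 122 118 114 118 129 134
  132 115]
 [110 107 104 104 101  96  99  94  91  93  86  87  83  89  82  87  94  98
   97  88]
 [ 77  80  79  81  79  86  78  80  80  80  83  80  79  87  85  82  84  84
   91  91]
 [ 78  88  82  90  83  90  92  88  84  86  78  83  88  85  95  88  93  93
   93  89]
 [ 96  92  94  96  97  90  91  85  90  81  78  69  85  89  95  89  93  97
   91  96]
 [ 90  90  92  90  89  93  88  91  98  94  79  68  71  84  89  91  94  91
   91  90]
 [ 90  96  94  93  89  90  85  84  93  93  87  59  61  81  91  93  94  90
   94  88]
 [ 90  92  88  90  96  86  81  84  87  90  79  64  68  82  89  89  91  95
   89  93]
 [ 92  95  93  91  89  87  83  83  87  75  71  72  79  82  89  91  91  91
   93  95]
 [ 95  91  92  89  95  95  92  93  86  82  75
[... 701 characters left out ...]
  95 100
   97  98]
 [ 98 100  94  96  95  95  85  89 110 126 128 109  92  90  95  95  96  96
   96  96]
 [104 100  98  99  96  92  84  84 108 126 125 101  84  90  98  99  99 100
   98 103]
 [100  95  96  96 100  92  87  77  83  99  96  85  83  91  95 101 100 100
   99  99]
 [ 98 102  99  92  99  90  87  83  76  75  82  85  88  96  95  93 100 101
   96  93]
 [103  98 102  99  92 100  96  90  93  81  87  88 100  98  95 101 102 108
  100 103]
 [105 106  98 102 105 101 103 107 107 105 110 115 116 120 119 121 120 123
  119 127]
 [119 126 123 129 124 129 123 126 133 135 139 137 143 144 143 139 143 143
  151 147]
 [142 148 148 145 147 147 143 150 150 153 155 153 152 151 152 150 146 143
  147 142]]
```

The tool still moves freely, so I'll measure the button's protrusion and the hole positions from the depth image and the dark spots.

```bash
cat > m.py <<'E'
from h import *
from bench import bot
import sys
def meas(d,show=1):
    M=d["camera_from_world"];K=d["camera_matrix"];g=d["image"].astype(float).mean(2)
    yw=np.radians(-11.95);X,Y,Z=axes([-np.sin(yw),np.cos(yw)]);B=np.array([.640,-.0355,.174])
    v,u=np.mgrid[205:245,285:390];P=np.linalg.solve(K,np.stack([u.ravel(),v.ravel(),np.ones(u.size)]))*d["depth"][v,u].ravel()
    P=(M[:3,:3].T@(P-M[:3,3:])).T-B;L=P@np.c_[X,Y,Z]*1e3
    f=(abs(L[:,0]-15)<8)&(abs(L[:,2])<9);face=np.median(L[f,0])
    print("face x",face,"near button: proud by",[ (yy,round(float(np.median(L[f&(abs(L[:,1]-yy)<1.5)&(abs(L[:,2]-np.median(L[f,2]))<4),0])-face,1)) for yy in range(-24,50,3) if (f&(abs(L[:,1]-yy)<1.5)).sum()>3])
    # intensity profile along the face centre line, y in mm
    ys=np.arange(-70,70,1.0);pr=[]
    for y in ys:
        q=0
        for z in(-1.5,0,1.5):
            p=M[:3,:3]@(B+.015*X+Y*y/1e3+Z*z/1e3)+M[:3,3];p=K@p/p[2]
            import cv2;q+=cv2.getRectSubPix(g.astype(np.float32),(1,1),(float(p[0]),float(p[1])))[0,0]/3
        pr.append(int(q))
    print(list(zip(ys.astype(int).tolist(),pr)))
E
python3 - <<'E'
from m import *
meas(dict(np.load("scene0.npz")));meas(bot.get_image("scene"))
E
```

```text
Traceback (most recent call last):
  File "m.py", line 10
    print("face x",face,"near button: proud by",[ (yy,round(float(np.median(L[f&(abs(L[:,1]-yy)<1.5)&(abs(L[:,2]-np.median(L[f,2]))<4),0])-face,1)) for yy in range(-24,50,3) if (f&(abs(L[:,1]-yy)<1.5)).sum()>3])
                                                                                                                                                                                                                 ^
SyntaxError: closing parenthesis ']' does not match opening parenthesis '('
```

View pics/s5.png

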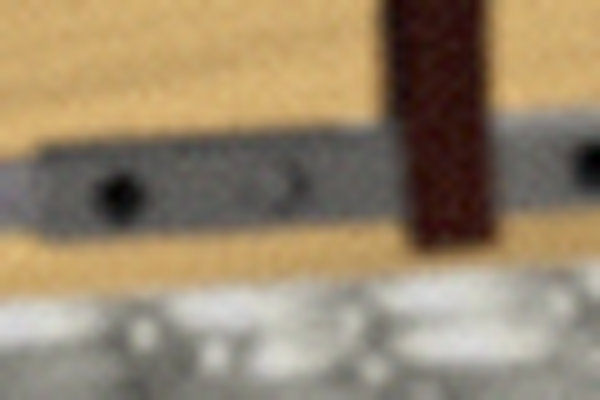

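```bash
python3 - <<'E'
s=open('m.py').read()
i=s.index('    print("face x"');j=s.index('    # intensity')
s=s[:i]+'''    z0=np.median(L[f,2]);r=[]
    for yy in range(-24,50,3):
        k=f&(abs(L[:,1]-yy)<1.5)&(abs(L[:,2]-z0)<5)
        if k.sum()>3: r.append((yy,round(float(np.median(L[k,0])-face),1)))
    print("face",face,r)
'''+s[j:]
open('m.py','w').write(s)
E
python3 - <<'E'
from m import *
meas(dict(np.load("scene0.npz")));meas(bot.get_image("scene"))
E
```

```text
face 17.739311928221134 [(-24, 1.5), (-21, 1.0), (-18, -0.3), (-15, 1.6), (-12, 1.2), (-9, 0.4), (-6, -2.0), (6, 0.2), (9, 1.5), (12, 0.2), (15, -0.1), (18, 1.2), (21, 0.4), (24, 1.0), (27, -0.4), (33, -2.3), (36, -2.6), (39, -1.8), (42, -3.1), (45, -2.7), (48, 1.1)]
[(-70, 91), (-69, 95), (-68, 96), (-67, 98), (-66, 98), (-65, 99), (-64, 99), (-63, 99), (-62, 99), (-61, 98), (-60, 98), (-59, 98), (-58, 98), (-57, 99), (-56, 99), (-55, 98), (-54, 98), (-53, 98), (-52, 98), (-51, 96), (-50, 93), (-49, 89), (-48, 85), (-47, 79), (-46, 67), (-45, 54), (-44, 42), (-43, 32), (-42, 23), (-41, 18), (-40, 13), (-39, 15), (-38, 20), (-37, 25), (-36, 35), (-35, 44), (-34, 56), (-33, 68), (-32, 80), (-31, 85), (-30, 91), (-29, 94), (-28, 95), (-27, 96), (-26, 95), (-25, 95), (-24, 97), (-23, 100), (-22, 101), (-21, 100), (-20, 99), (-19, 98), (-18, 97), (-17, 97), (-16, 97), (-15, 98), (-14, 97), (-13, 97), (-12, 96), (-11, 94), (-10, 93), (-9, 91), (-8, 87), (-7, 85), (-6, 85), (-5, 85), (-4, 92), (-3, 101), (-2, 109), (-1, 116), (0, 122), (1, 124), (2, 125), (3, 123), (4, 115), (5, 106), (6, 
[... 1583 characters left out ...]
, 95), (0, 93), (1, 90), (2, 87), (3, 82), (4, 76), (5, 69), (6, 67), (7, 66), (8, 67), (9, 72), (10, 78), (11, 83), (12, 87), (13, 91), (14, 89), (15, 88), (16, 87), (17, 87), (18, 87), (19, 90), (20, 93), (21, 94), (22, 94), (23, 94), (24, 94), (25, 94), (26, 93), (27, 91), (28, 89), (29, 85), (30, 81), (31, 74), (32, 64), (33, 55), (34, 48), (35, 41), (36, 34), (37, 29), (38, 24), (39, 27), (40, 29), (41, 29), (42, 28), (43, 27), (44, 28), (45, 29), (46, 28), (47, 25), (48, 22), (49, 24), (50, 27), (51, 30), (52, 33), (53, 37), (54, 48), (55, 59), (56, 69), (57, 79), (58, 88), (59, 92), (60, 96), (61, 99), (62, 100), (63, 100), (64, 100), (65, 100), (66, 99), (67, 98), (68, 97), (69, 96)]
```

Run:
```python
from h import *
from bench import bot
def f(ds):
    d=ds[0];D=np.median([q["depth"] for q in ds],0);M=d["camera_from_world"];K=d["camera_matrix"]
    yw=np.radians(-11.95);X,Y,Z=axes([-np.sin(yw),np.cos(yw)]);B=np.array([.640,-.0355,.174])
    for v in range(218,228):
        r=[]
        for u in range(320,337):
            p=np.linalg.solve(K,[u,v,1])*D[v,u];p=M[:3,:3].T@(p-M[:3,3])-B;r.append(round(float(p@X)*1e3))
        print(v,r)
f([dict(np.load("scene0.npz"))]);f([bot.get_image("scene") for _ in range(5)])
```

```text
218 [-6, -4, -2, -2, 1, 3, 1, 2, 0, 7, 5, 7, 6, 7, 10, 12, 15]
219 [11, 12, 13, 16, 15, 17, 16, 18, 18, 17, 18, 15, 17, 20, 17, 19, 15]
220 [18, 19, 19, 17, 21, 20, 20, 17, 18, 19, 19, 20, 17, 18, 20, 18, 20]
221 [16, 17, 20, 18, 15, 16, 17, 20, 18, 14, 19, 20, 20, 20, 18, 20, 15]
222 [18, 20, 20, 17, 13, 20, 21, 24, 18, 14, 18, 19, 19, 18, 20, 17, 19]
223 [17, 18, 18, 21, 15, 23, 25, 22, 24, 22, 18, 22, 17, 18, 18, 18, 18]
224 [18, 20, 18, 18, 20, 23, 24, 27, 27, 19, 17, 18, 14, 16, 20, 18, 16]
225 [17, 19, 20, 17, 17, 23, 23, 24, 25, 15, 19, 15, 16, 19, 17, 17, 18]
226 [20, 19, 18, 18, 18, 15, 13, 15, 18, 18, 19, 19, 18, 16, 17, 17, 18]
227 [20, 18, 19, 16, 19, 14, 19, 18, 20, 18, 16, 18, 19, 17, 18, 16, 18]
218 [-3, -3, -3, -1, -2, 1, 3, 2, 2, 6, 5, 8, 8, 8, 10, 9, 11]
219 [12, 12, 14, 14, 14, 15, 17, 18, 18, 18, 17, 18, 17, 19, 19, 18, 18]
220 [19, 18, 18, 17, 19, 18, 19, 19, 19, 16, 19, 19, 18, 18, 18, 17, 19]
221 [18, 18, 19, 19, 15, 16, 15, 17, 17, 16, 18, 19, 18, 17, 18, 18, 19]
222 [18, 18, 18, 18, 18, 20, 22, 22, 24, 15, 18, 17, 18, 19, 17, 18, 16]
223 [18, 19, 19, 18, 19, 24, 25, 26, 25, 19, 17, 20, 19, 17, 19, 18, 17]
224 [18, 18, 17, 18, 20, 23, 24, 25, 26, 21, 19, 18, 18, 19, 18, 17, 19]
225 [18, 19, 17, 19, 16, 22, 26, 25, 22, 17, 17, 17, 19, 20, 18, 17, 18]
226 [17, 19, 19, 18, 18, 16, 15, 17, 17, 18, 18, 18, 18, 19, 18, 18, 17]
227 [19, 17, 19, 18, 20, 20, 19, 17, 18, 18, 17, 18, 19, 19, 17, 18, 18]
```

The button stands about 7 mm proud, the same as at the start; it was only in the gripper's shadow. Releasing and backing off.

```bash
python3 -m handwheel '[[[0,0,0,-0.05,0,0,2.5],[0,0,0,0,0,0,8.78],[0,0,0,0,0,0,8.78],[0,0,0,0,0,0,8.78],[0,0,0,0,0,0,8.78],[0,0,0,0,0,0,8.78],[0,0,0,0,0,0,8.78],[0,0,0,0,0,0,8.78],[0,0,0,0,0,0,8.78],[0,0,0,0,0,-2,8.78],[0,0,0,0,0,-2,8.78],[0,0,0,0,0,-2,8.78],[0,0,0,0,0,-2,8.78],[0,0,0,0,0,-2,8.78],[0,0,0,0,0,-2,8.78],[0,0,0,0,0,-2,8.78],[0,0,0,0,0,0,8.78],[0,0,0,0,0,0,8.78]]]'
python3 - <<'E'
from m import *
d=bot.get_image("scene");M=d["camera_from_world"];K=d["camera_matrix"];D=d["depth"]
yw=np.radians(-11.95);X,Y,Z=axes([-np.sin(yw),np.cos(yw)]);B=np.array([.640,-.0355,.174])
for v in range(221,227):print([round(float((M[:3,:3].T@(np.linalg.solve(K,[u,v,1])*D[v,u]-M[:3,3])-B)@X)*1e3) for u in range(320,337)])
g=d["image"].astype(float).mean(2)
h=[]
for c in((311,224),(343,222)):
    v,u=np.mgrid[c[1]-4:c[1]+5,c[0]-6:c[0]+7];w=np.clip(60-g[v,u],0,None);h.append(((w*u).sum()/w.sum(),(w*v).sum()/w.sum()))
for p in h:print(p,(onz(d,*p,.181)-B)@Y)
E
```

```text
time_s: 10.0
position: [0.5944, 0.0177, 0.2904]
tool_rot: [2.107, 1.736, 0.431]
ft_force: [0.4, 0.4, -0.1]
grip_width: 0.0876
finger_force: 0.0
[20, 17, 18, 19, 16, 15, 15, 16, 17, 15, 17, 18, 18, 16, 20, 17, 19]
[21, 18, 19, 20, 18, 20, 24, 21, 24, 17, 18, 21, 17, 19, 17, 17, 17]
[19, 18, 20, 18, 19, 24, 21, 26, 24, 23, 17, 19, 19, 17, 19, 19, 19]
[19, 20, 17, 19, 20, 25, 27, 29, 28, 20, 19, 16, 18, 19, 17, 18, 21]
[18, 18, 19, 19, 19, 21, 25, 26, 25, 19, 20, 16, 19, 19, 17, 18, 16]
[19, 20, 17, 20, 23, 13, 13, 14, 17, 15, 18, 21, 17, 18, 18, 17, 19]
(np.float64(311.5443864229764), np.float64(224.25195822454305)) -0.038489333050147095
(np.float64(343.42289239204933), np.float64(222.12405757368063)) 0.04123133703292437
```

The button is fully out, and the empty holes at -38.5 and +41.2 mm put the sleeve about 41 mm out, within the play of the next hole. Handing in.

```bash
python3 -c "
from bench import bot
print(bot.hand_in())"
```

```text
the job is handed in; nothing more can be done
None
```

The sleeve is one hole (about 40 mm) further out, the button is fully out in the next hole, the gripper is clear of everything, and the job is handed in at about 10 s; I did not re-check the bowl, jar and screwdriver, but the arm never went near them.

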